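Unload the spin dryer and stack the rack

ROBOT

A 6-joint arm with a two-finger parallel gripper is mounted at the origin on the work surface. World frame = base frame: x ahead of the robot, y to its left, z up, the work surface at z = 0. Lengths are in m, angles in degrees, forces in N, time in s.
With the tool pointing down it reaches from about 0.375 to 0.9 m from the base axis. Payload 3.1 kg.
Tool frame: the origin (TCP) lies on the centre line of the jaws, within the pads' length; the fingertips stand 14 mm ahead of it and the grasp point (between the pads) lies 5 mm behind it (bot.tips_ahead is the distance from the TCP to the fingertips, in m); z points along the fingers, y is the line along which they close (so a half turn about z gives the same grasp; the last joint's range is limited). The gripper opens to 87 mm and grips with 3 to 60 N. Pads are 19 mm wide; open, the fingers measure 117 mm over their backs; the gripper's body (75 mm by 190 mm) begins 51 mm behind the grasp point.
Start: joints at [-85.399, 30.224, 82.088, -0, 67.689, -10.227], TCP at [0.16, -0.604, 0.237] pointing down, gripper open.
Joint ranges: [-176.69, 176.69], [-43.24, 126.21], [12.49, 139.97], [-82, 262], [0, 151.66], [-163.58, 163.58]. Speed limits (degrees/s): [159.86, 159.86, 180, 180, 180, 180].

INTERFACE

Orientations are given as a 3x3 rotation matrix whose columns are the frame's x, y, z axes.
In Python, from rig import bot gives the robot as it stands.
- The arm moves only by the tool play_rows, never from a script. Its argument "moves" is a list that holds one entry, the list of rows, each a list of 6 numbers: the shift along the tool's x, y, z in mm, then the turn, a rotation vector about the tool's x, y, z in rad. A call has 1 to 5 rows; each row shifts and turns the commanded pose from where the row before left it, along the tool's axes as they then stand; what a row does not reach is not made up. A row lasts 1/10 s, in which the tool goes at most 50 mm and 8.59 degrees, less where a joint would pass 70% of its speed; a pose out of reach is approached as far as the arm can. A call with a gripper value outside its range is refused whole. "fingers" is the opening, from -1 (shut) to 1 (fully open), set as the call begins (left out, the last holds). The fingers move at their own pace and stop on an object; the grip force is fixed at half the most. Time passes only in rows, so rows that do not move let the fingers close. It gives the time, the measured TCP pose, the force, the opening and the grip force at its end, in the units of the state.
- bot.read_state(): the state, without advancing time (a new reading comes with each control period).
- bot.capture(name): name is "side" or "top" or "wrist"; returns a dict with "image" (400x640x3 uint8, blue, green, red), "fx", "fy", "cx", "cy" (pixels), "R" (3x3) and "t" (3): a world point X has camera coordinates R X + t. Camera axes: x right, y down, z forward; pixel columns grow to the right and rows downward; lengths in m; the calibration is good to about 2 mm. The wrist camera is an equidistant fisheye: a pixel r from the principal point sees the ray r / f radians off the axis. A picture is of the moment at which its call begins. There is no depth.
- bot.hand_in(): hands the job in; it is judged then, once.
Trained networks look in a picture, given as the dict that the camera call returned (one of the last four; its "shot" number tells which), for a name from the list of things; names that differ only in an ending like _2 or _b are one class to them, and where a whole thing is asked for, a point or a joint stands for the part that bears it (a point fixed in the world has none). Each returns a list of dicts, best first, with "confidence" (0 to 1); they miss things now and then, are a little off and sometimes report something else, mostly with a low value. They report only what shows in the picture. A call takes as long as a camera call.
- bot.search_frame(picture, query): "centre" ([column, row] in pixels, amid what is visible of it).
- bot.silhouettes(picture, query): "pixels" (400x640 bool, what is visible of it) and "centre" ([column, row] in pixels, amid what is visible of it).
- bot.pinpoint(picture, query): "centre" ([column, row] in pixels: a listed point, or the origin of a listed thing).
The state is a dict: "time_s": time; "joint_positions": joint angles; "qvel": joint speeds; "tau": joint torques, N m; "position": TCP position; "tcp_rot": TCP orientation; "force": force on the tool from outside, world axes, zero at the start; "moment": the same for the moment, N m; "opening": opening from 0.0 (shut) to 1.0 (fully open); "grasp_force": force on a finger pad.
Only numpy, scipy, OpenCV 4.12 (cv2) and the standard library are available. Lean on these libraries where they do the work, as an engineer would, in place of code of your own. Each camera call takes 0.05 s, during which the arm holds its last target. There are 200 camera calls.

TASK

The spin dryer has stopped with its rinse rack crosswise under the guard: slide its clear lid fully back and leave it open, take the rack by its grip bar, turn it with the rotor until it lines up with the guard's loading opening, and withdraw it upright without forcing it against the guard. Then set it gently on top of the stack of racks of the same size, all four pins fully home in the sockets, and let go. Do not drop or tip the rack, and leave the stack and everything else on the bench where it stands.

Things in the scene. Friction and masses are not known exactly. Their poses are not given: they have to be found in the camera images.
- rack: Rinse rack to unload, 0.3-0.6 kg: aluminium tray 150 (its x) x 84 mm (y), floor 43-47 mm above the origin, on four white corner posts 22 mm square, 60 mm high, centred at x +-64, y +-31. Origin: centre, level with the undersides of the posts; z up. Same either way round (half turn). At the start it is seated in the dryer's rotor, 37 to 90 degrees out of line with the guard's opening.
- rack_grip (a point): Centre of the rack's black grip bar, 87 mm above the rack's origin. The bar is 64 mm long (rack x), 14 mm wide (rack y) and 22 mm high (76 to 98 mm above the origin), on two 8 mm steel uprights at x +-26. It stands up through the guard's opening, its top 25 mm above the plate, 11 mm below the lid.
- rack_foot (a point): Point under the rack's centre at the level of its pin tips, 10 mm below its origin. A tapered steel pin 9 mm thick, 10 mm long hangs below each post; each post top has a 15 mm square socket, 12 mm deep. Below the tray floor the space between the posts is open.
- guard: Fixed flat steel guard plate over the dryer's tub, 250 mm square, 4 mm thick. Origin: centre of the loading opening, on the plate's top face, 170 mm above the bench; z up. The opening is 166 mm along its y axis and 100 mm along x. A seated rack's origin is 73 mm below this origin, its post tops 9 mm below the plate's underside, so it cannot leave the rotor's sockets until in line.
- rotor: The dryer's rotor plate, 196 mm across, under the guard; turns freely with the rack about its vertical axis, which passes through the guard's origin (friction about 0.02 N m, no stop within a turn). Origin on the axis at the top of its four sockets (15 mm square, 12 mm deep, x +-64, y +-31 mm), where the seated rack's origin is. Its x axis is the seated rack's long axis.
- dryer: White bench spin dryer, fixed. Origin on the bench below the rotor's axis. Footprint from 138 mm in front (-x; knob to 151 mm) to 330 mm behind (+x), 270 mm wide (y). Guard plate 170 mm high; over it, along both sides (y +-117 to +-133 mm), run the lid's two runners, 210 mm high.
- lid (a joint): Position (m) of the dryer's clear sliding lid, a plate 205 x 236 mm, 206 to 210 mm above the bench, over the guard: 0 closed, 0.205 fully back (end stop). It slides along the dryer's +x with about 1.5 N of friction and stays where it is left. It starts closed or up to 70 mm open. Fully back, it clears the opening and ends 310 mm behind the dryer's origin.
- lid_grip (a point): Centre of the black grip bar on the lid's front edge: 14 mm thick (dryer x), 90 mm long (dryer y), from 210 (the lid's top face) to 242 mm above the bench. At lid 0 it is 92 mm in front (-x) of the dryer's origin, at 0.205 it is 113 mm behind.
- stack: Stack of two racks of the same size, with grip bars, on a grey board 164 x 98 x 16 mm; loose, 1.6 kg. Origin: centre of the board's underside, on the bench; x along the racks, y across. Top sockets (15 mm square, 12 mm deep) at x +-64, y +-31, 136 mm up; the upper grip bar ends 174 mm up and goes into the open space under the next rack. May trade places with the longer stack.
- stack_top (a point): Centre of the stack at the level of its upper post tops, 136 mm above the bench: the rack's origin is here when it is fully home.
- long_stack: Another stack, of three longer racks without grip bars, 190 x 100 mm on a board of 200 x 110 mm, 124 mm high, loose. Its sockets do not fit the rack. Origin: centre of its underside; x along its length. Leave alone.
- bottle: White plastic bottle, 54 mm across, 200 mm high, standing between dryer and stacks. Origin: centre of its underside. Leave alone.
- jar: Amber jar, 70 mm across, 95 mm high, behind the stacks. Origin: centre of its underside. Leave alone.
- tape: Roll of yellow tape lying flat, 100 mm across, 25 mm high. Origin: centre of its underside. Leave alone.
- driver: Screwdriver, 150 mm long, lying on the bench behind the stacks. Origin: under its middle. Leave alone.
- mouse: Black computer mouse, 105 x 60 x 34 mm, on the bench near the robot. Origin: centre of its underside. Leave alone.

How it is judged:
By the outcome, as a careful person would: the job done as asked, in the order asked, and still so for the second after the job is handed in, with the robot touching nothing.
It also fails if it takes over 62 s, if anything falls off the work surface, if the arm or the gripper's body presses on something with over 40 N, if the wrist force passes 120 N, or if a joint passes its speed limit or range.

## Working session

There is one attempt and no reset: what is moved stays moved. The work goes in short steps, Python scripts to look and compute and a tool call to move; the robot and the scene stay as the last step left them, time stands still between calls to the robot, and variables do not carry over. Pictures are saved under pics/ and viewed, at most 16 in all, crops included, and the job is handed in when it is done.

Besides the shell and the picture viewer there is one more tool, called after ">>>" by a JSON object that holds its "name" and its "arguments". play_rows: Moves the arm, as the interface text tells. Its arguments: {"type":"object","properties":{"moves":{"type":"array","items":{"type":"array","items":{"type":"array","items":{"type":"number"}}}},"fingers":{"type":"number"}},"required":["moves"]}

```bash
mkdir -p pics; ls; cat > h.py <<'E'
import numpy as np, cv2
from rig import bot
def ray(c,px):
    R=np.array(c["R"]);t=np.array(c["t"]);o=-R.T@t
    u=(px[0]-c["cx"])/c["fx"];v=(px[1]-c["cy"])/c["fy"]
    if c.get("name_")=="wrist":
        r=np.hypot(u,v);s=np.sin(r)/r if r>1e-9 else 1
        d=np.array([u*s,v*s,np.cos(r)])
    else: d=np.array([u,v,1.])
    d=R.T@d
    return o,d/np.linalg.norm(d)
def atz(c,px,z):
    o,d=ray(c,px);return o+d*(z-o[2])/d[2]
def tri(rs):
    A=0;b=0
    for o,d in rs:
        P=np.eye(3)-np.outer(d,d);A=A+P;b=b+P@o
    X=np.linalg.solve(A,b)
    return X,[np.linalg.norm((np.eye(3)-np.outer(d,d))@(X-o)) for o,d in rs]
def cap(n):
    c=bot.capture(n);c["name_"]=n;return c
E
python3 - <<'E'
from h import *
np.set_printoptions(precision=4,suppress=True)
C={n:cap(n) for n in("side","top","wrist")}
for n,c in C.items(): cv2.imwrite(f"pics/{n}0.png",c["image"]); print(n,-np.array(c["R"]).T@c["t"],c["fx"],c["shot"])
for q in ["lid_grip","rack_grip","guard","dryer","stack","stack_top","long_stack","bottle","jar","tape","mouse","driver","rack","rotor"]:
    rs=[]
    for n,c in C.items():
        L=bot.pinpoint(c,q)
        for l in L[:2]: print(q,n,np.round(l["centre"],1),round(l["confidence"],2))
        if L and L[0]["confidence"]>.4: rs.append(ray(c,L[0]["centre"]))
    if len(rs)>1: print("  ->",*tri(rs))
s=bot.read_state();print(s)
E
```

```text
pics
side [-0.1807 -0.3285  1.486 ] 489.54042924055767 1
top [ 0.2854 -0.0431  1.4682] 515.0966470803663 2
wrist [ 0.2395 -0.5837  0.3844] 309.70691628693146 3
lid_grip side [206.8 169.2] 0.97
lid_grip top [179.6 209.5] 0.93
  -> [0.4387 0.2806 0.2426] [np.float64(0.0014207282456323521), np.float64(0.0014207282456323196)]
rack_grip top [344.8 201.8] 0.72
guard side [217.8 161.3] 0.81
stack side [403.7 258. ] 0.57
stack top [426.7 197.2] 0.88
  -> [ 0.5192 -0.3646 -0.0123] [np.float64(0.00550441882616711), np.float64(0.005504418826166926)]
stack_top side [415.3 240.5] 0.94
stack_top top [441.5 191.2] 0.57
  -> [ 0.5134 -0.3728  0.1423] [np.float64(0.001817761177983174), np.float64(0.0018177611779831258)]
long_stack top [345.5 199.9] 0.58
long_stack top [439.9 193.4] 0.36
bottle top [306.  221.7] 0.75
jar side [406.1 258.9] 0.63
jar top [359.7 134.3] 0.67
  -> [ 1.1071 -0.3459 -1.3367] [np.float64(0.06155413275735658), np.float64(0.06155413275735668)]
tape side [349.2 178.1] 0.49
tape side [223.9 176.6] 0.35
tape top [328.7 123.5] 0.73
  -> [ 0.742  -0.0797 -0.0243] [np.float64(7.04594
[... 383 characters left out ...]
3639 -0.0211] [np.float64(0.007189058910190652), np.float64(0.007189058910190752)]
rack side [218.5 173. ] 0.48
rotor side [407.3 256.6] 0.6
{'time_s': 2.25, 'joint_positions': array([-85.4001,  30.2232,  82.0882,  -0.0035,  67.6875, -10.2294]), 'qvel': array([ 0.0277, -0.0127,  0.0625,  0.0192,  0.0708, -0.0197]), 'tau': array([  0.0001, -44.0002, -17.6981,   0.0634,   0.0505,  -0.    ]), 'position': array([ 0.16  , -0.6042,  0.2365]), 'tcp_rot': array([[ 0.9667,  0.256 , -0.0001],
       [ 0.256 , -0.9667, -0.    ],
       [-0.0001,  0.    , -1.    ]]), 'force': array([-0.4665,  0.1254, -0.8666]), 'moment': array([0.0483, 0.0179, 0.0046]), 'grasp_force': 0.0, 'opening': 1.0058338783792733}
```

View pics/side0.png

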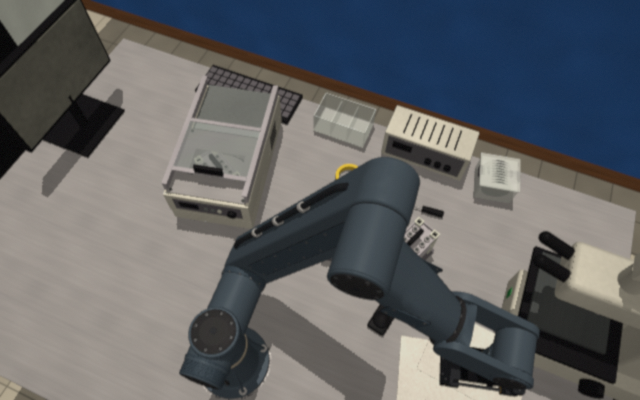

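View pics/top0.png

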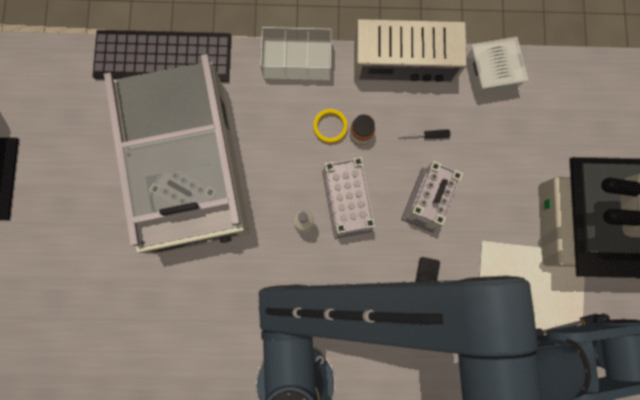

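The side view shows the dryer at left, its lid partly open with the grip bar at (207,169), and the arm hiding the stacks. The top view shows the lid bar at (180,209) and the rack bar under the lid at (180,186). It also has the short stack with its grip bar at (437,195), the long stack at (350,197) and the bottle at (305,221).

```bash
cat >> h.py <<'E'
def plan(P,yawx,tgt,yawt,n,nd=0):
    """rows (tool down) from pos P, tool-x yaw deg to tgt; yaw of tool x"""
    P=np.array(P,float);yaw=np.radians(yawx);Y=np.radians(yawt);rows=[]
    for k in range(n):
        d=(np.array(tgt)-P)/(n-k);dy=round((Y-yaw)/(n-k),3)
        x=np.array([np.cos(yaw),np.sin(yaw),0]);y=np.array([np.sin(yaw),-np.cos(yaw),0]);z=np.array([0,0,-1.])
        m=np.round([d@x*1e3,d@y*1e3,d@z*1e3],nd)
        P=P+(m[0]*x+m[1]*y+m[2]*z)/1e3;yaw+=dy
        rows.append([float(v)+0 for v in m]+[0,0,round(-float(dy),3)])
    for i in range(0,n,5): print(rows[i:i+5])
    return P,np.degrees(yaw)
def st(p=True):
    s=bot.read_state();R=s["tcp_rot"];yaw=np.degrees(np.arctan2(R[1,0],R[0,0]))
    if p: print("t",round(s["time_s"],2),"P",np.round(s["position"],4),"yawx",round(yaw,2),"z",np.round(R[:,2],4),"F",np.round(s["force"],1),"q",np.round(s["joint_positions"],1),"op",round(s["opening"],3))
    return s,yaw
E
python3 - <<'E'
from h import *
P,y=plan([.16,-.6042,.2365],14.83,[.45,-.35,.42],30,9)
plan(P,y,[.42,.18,.42],100.4,13)
E
```

```text
[[38.0, -19.0, -20.0, 0, 0, -0.029], [39.0, -18.0, -20.0, 0, 0, -0.029], [39.0, -17.0, -20.0, 0, 0, -0.03], [40.0, -16.0, -21.0, 0, 0, -0.029], [40.0, -14.0, -20.0, 0, 0, -0.03]]
[[41.0, -13.0, -21.0, 0, 0, -0.029], [41.0, -12.0, -20.0, 0, 0, -0.03], [42.0, -11.0, -21.0, 0, 0, -0.029], [42.0, -9.0, -20.0, 0, 0, -0.03]]
[[18.0, -36.0, 0.0, 0, 0, -0.094], [22.0, -35.0, 0.0, 0, 0, -0.095], [25.0, -32.0, 0.0, 0, 0, -0.094], [28.0, -30.0, 0.0, 0, 0, -0.095], [31.0, -27.0, 0.0, 0, 0, -0.094]]
[[33.0, -24.0, 0.0, 0, 0, -0.095], [35.0, -21.0, 0.0, 0, 0, -0.094], [37.0, -18.0, 0.0, 0, 0, -0.095], [38.0, -14.0, 0.0, 0, 0, -0.094], [40.0, -10.0, 0.0, 0, 0, -0.095]]
[[40.0, -7.0, 0.0, 0, 0, -0.094], [41.0, -2.0, 0.0, 0, 0, -0.095], [41.0, 1.0, 0.0, 0, 0, -0.094]]
```

>>> {"name": "play_rows", "arguments": {"moves": [[[38,-19,-20,0,0,-0.029],[39,-18,-20,0,0,-0.029],[39,-17,-20,0,0,-0.03],[40,-16,-21,0,0,-0.029],[40,-14,-20,0,0,-0.03]]]}}

```text
time_s: 2.75
position: [0.3212, -0.4617, 0.3386]
tcp_rot: [[0.918, 0.396, 0.0], [0.396, -0.918, -0.0], [0.0, 0.0, -1.0]]
force: [0.6, -0.2, 0.3]
opening: 0.999
grasp_force: 0.0
```

>>> {"name": "play_rows", "arguments": {"moves": [[[41,-13,-21,0,0,-0.029],[41,-12,-20,0,0,-0.03],[42,-11,-21,0,0,-0.029],[42,-9,-20,0,0,-0.03]]]}}

```text
time_s: 3.15
position: [0.4512, -0.3488, 0.4207]
tcp_rot: [[0.865, 0.501, 0.0], [0.501, -0.865, -0.001], [0.0, 0.001, -1.0]]
force: [1.4, -0.7, -0.6]
opening: 1.001
grasp_force: 0.0
```

>>> {"name": "play_rows", "arguments": {"moves": [[[18,-36,0,0,0,-0.094],[22,-35,0,0,0,-0.095],[25,-32,0,0,0,-0.094],[28,-30,0,0,0,-0.095],[31,-27,0,0,0,-0.094]]]}}

```text
time_s: 3.65
position: [0.4387, -0.1446, 0.4197]
tcp_rot: [[0.541, 0.841, 0.0], [0.841, -0.541, -0.0], [0.0, 0.0, -1.0]]
force: [0.9, 0.3, -0.7]
opening: 1.0
grasp_force: 0.0
```

>>> {"name": "play_rows", "arguments": {"moves": [[[33,-24,0,0,0,-0.095],[35,-21,0,0,0,-0.094],[37,-18,0,0,0,-0.095],[38,-14,0,0,0,-0.094],[40,-10,0,0,0,-0.095]]]}}

```text
time_s: 4.15
position: [0.4267, 0.0594, 0.4198]
tcp_rot: [[0.098, 0.995, 0.001], [0.995, -0.098, -0.0], [-0.0, 0.001, -1.0]]
force: [-0.1, -0.1, -0.8]
opening: 0.999
grasp_force: 0.0
```

>>> {"name": "play_rows", "arguments": {"moves": [[[40,-7,0,0,0,-0.094],[41,-2,0,0,0,-0.095],[41,1,0,0,0,-0.094]]], "fingers": 0.2}}

```text
time_s: 4.45
position: [0.4197, 0.182, 0.4199]
tcp_rot: [[-0.184, 0.983, 0.001], [0.983, 0.184, 0.0], [-0.0, 0.001, -1.0]]
force: [0.3, 0.1, 0.6]
opening: 0.81
grasp_force: 0.0
```

```bash
python3 - <<'E'
from h import *
np.set_printoptions(precision=4,suppress=True)
st()
T=cap("top");W=cap("wrist")
st()
cv2.imwrite("pics/wrist1.png",W["image"]);cv2.imwrite("pics/top1.png",T["image"])
for q,z in [("lid_grip",.226),("rack_grip",.184),("guard",.17),("dryer",0)]:
    for c in (W,T):
        for l in bot.pinpoint(c,q)[:2]: print(q,c["name_"],np.round(l["centre"],1),round(l["confidence"],2),atz(c,l["centre"],z))
for l in bot.silhouettes(W,"lid_grip")[:1]:
    m=l["pixels"].astype(np.uint8); print("sil",l["confidence"],m.sum(),l["centre"]);np.save("lidm.npy",m)
    print(cv2.minAreaRect(np.argwhere(m>0)[:,::-1].astype(np.float32)))
E
```

```text
t 4.45 P [0.4197 0.182  0.4199] yawx 100.6 z [ 0.001   0.0001 -1.    ] F [0.3 0.1 0.6] q [ 9.4  6.2 88.8 -0.  85.  -1.2] op 0.81
t 4.55 P [0.419  0.1843 0.4197] yawx 100.81 z [ 0.0001  0.0022 -1.    ] F [-0.2 -0.3 -0.2] q [ 9.6  6.2 88.8  0.1 85.  -1.2] op 0.722
lid_grip wrist [357.8  97.2] 0.81 [0.4428 0.2848 0.226 ]
lid_grip wrist [330.7 302.6] 0.24 [0.4664 0.0224 0.226 ]
lid_grip top [427.8 198.7] 0.26 [ 0.4806 -0.3195  0.226 ]
sil 0.95 29125 [426.1, 98.0]
((429.08502197265625, 97.12850952148438), (196.3773651123047, 157.6650848388672), 88.5024185180664)
```

View pics/wrist1.png

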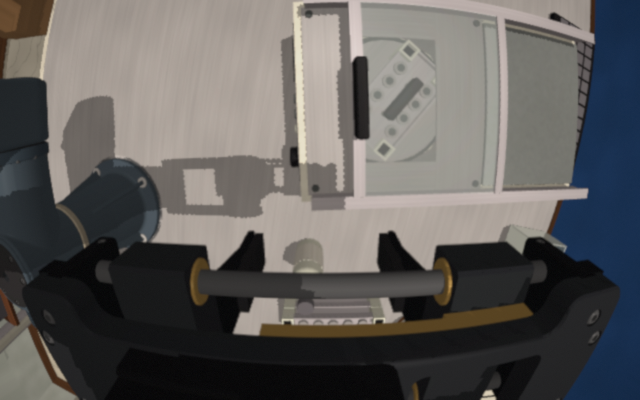

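The wrist view shows the lid's black grip at (361,97), upright, and through the lid the rack's bar, running diagonally through (404,98). The rack's corner posts are at (408,49) and (384,149).

```bash
python3 - <<'E'
from h import *
np.set_printoptions(precision=4,suppress=True)
W=cap("wrist");T=cap("top")
def w(c,p,z): return atz(c,p,z)
def yaw(a,b): d=b-a;return np.degrees(np.arctan2(d[1],d[0])),np.linalg.norm(d),(a+b)/2
g=cv2.cvtColor(W["image"],cv2.COLOR_BGR2GRAY)
# dark lid bar: fit on rectified metric plane z=.242
def rect(c,z,x0,x1,y0,y1,s=.0005):
    X,Y=np.meshgrid(np.arange(x0,x1,s),np.arange(y0,y1,s),indexing='ij')
    R=np.array(c["R"]);t=np.array(c["t"]);p=np.stack([X,Y,0*X+z],-1)@R.T+t
    if c["name_"]=="wrist":
        r=np.hypot(p[...,0],p[...,1]);th=np.arctan2(r,p[...,2]);k=th/r
        u,v=p[...,0]*k*c["fx"]+c["cx"],p[...,1]*k*c["fy"]+c["cy"]
    else: u,v=p[...,0]/p[...,2]*c["fx"]+c["cx"],p[...,1]/p[...,2]*c["fy"]+c["cy"]
    return cv2.remap(c["image"],u.astype(np.float32),v.astype(np.float32),1)
out=[]
for c in(W,T):
    im=rect(c,.242,.38,.52,.2,.36);gg=im.max(2)
    n,lab,stt,cen=cv2.connectedComponentsWithStats((gg<50).astype(np.uint8))
    for i in range(1,n):
        if stt[i,4]>800:
            rc=cv2.minAreaRect(np.argwhere(lab==i).astype(np.float32));print(c["name_"],"bar",np.array(rc[0])*.0005+[.38,.2],np.array(rc[1])*.5,rc[2])
    out.append(rect(c,.21,.3,.9,.1,.5,.001)[::-1,::-1])
cv2.imwrite("pics/rect1.png",np.hstack(out)[:600])
print("rackbar W",yaw(w(W,(386,117),.195),w(W,(423,80),.195)),"posts",yaw(w(W,(384,149),.157),w(W,(408,49),.157)))
E
```

```text
wrist bar [0.4436 0.2842] [14.3913 85.8103] 13.324530601501465
top bar [0.4497 0.2178] [142.8738  28.1129] 7.4958577156066895
top bar [0.4195 0.3043] [ 79.  110.5] 0.0
rackbar W (np.float64(56.68742186739726), np.float64(0.06694312010305618), array([0.5059, 0.288 , 0.195 ])) posts (np.float64(87.76554780178971), np.float64(0.1417929550300033), array([0.5049, 0.288 , 0.157 ]))
```

View pics/rect1.png

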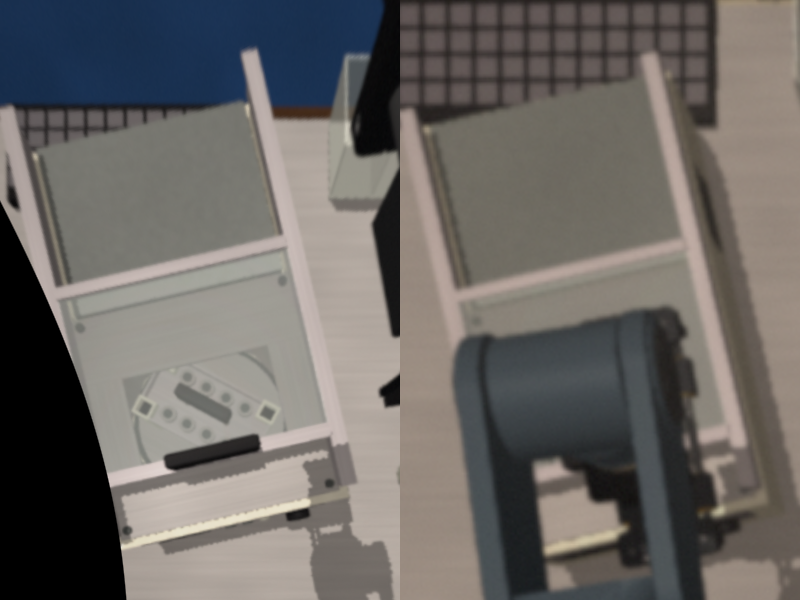

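```bash
python3 - <<'E'
from h import *
s,y=st()
P,y=plan(s["position"],y,[.4438,.2845,.30],103.2,4,1)
P,y=plan(P,y,[.4438,.2845,.231],103.2,3,1)
E
```

```text
t 5.1 P [0.4203 0.1796 0.4196] yawx 100.28 z [ 1.e-04 -0.e+00 -1.e+00] F [ 0.3 -0.1 -0. ] q [ 9.1  6.2 88.8 -0.  85.  -1.2] op 0.602
[[24.7, 10.5, 29.9, 0, 0, -0.013], [24.6, 10.8, 29.9, 0, 0, -0.013], [24.5, 11.1, 29.9, 0, 0, -0.012], [24.4, 11.3, 29.9, 0, 0, -0.013]]
[[0.0, 0.0, 23.0, 0, 0, 0.0], [0.0, 0.0, 23.0, 0, 0, 0.0], [0.0, 0.0, 23.0, 0, 0, 0.0]]
```

>>> {"name": "play_rows", "arguments": {"moves": [[[24.7,10.5,30,0,0,-0.013],[24.6,10.8,30,0,0,-0.013],[24.5,11.1,30,0,0,-0.012],[24.4,11.3,30,0,0,-0.013],[0,0,0,0,0,0]]]}}

```text
time_s: 5.6
position: [0.4417, 0.2864, 0.2952]
tcp_rot: [[-0.232, 0.973, -0.008], [0.973, 0.232, -0.002], [-0.0, -0.008, -1.0]]
force: [-0.2, -1.0, -0.1]
opening: 0.602
grasp_force: 0.0
```

>>> {"name": "play_rows", "arguments": {"moves": [[[0,0,23,0,0,0],[0,0,23,0,0,0],[0,0,22,0,0,0],[0,0,0,0,0,0]]]}}

```text
time_s: 6.0
position: [0.442, 0.2838, 0.2299]
tcp_rot: [[-0.229, 0.973, -0.005], [0.973, 0.229, -0.002], [-0.001, -0.005, -1.0]]
force: [-0.7, 0.6, -0.1]
opening: 0.602
grasp_force: 0.0
```

```bash
python3 - <<'E'
from h import *
s,y=st()
W=cap("wrist");cv2.imwrite("pics/w2.png",W["image"])
E
```

```text
t 6.0 P [0.442  0.2838 0.2299] yawx 103.25 z [-0.005  -0.0023 -1.    ] F [-0.7  0.6 -0.1] q [20.5 23.2 96.5 -0.  60.6  7.3] op 0.602
```

View pics/w2.png

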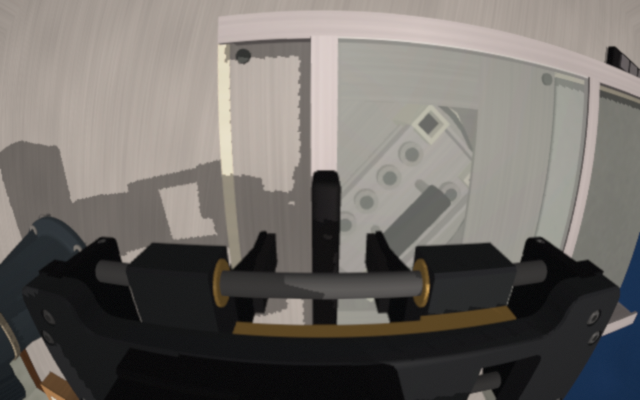

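The lid bar (column 327) stands between the open fingers (about 265 and 375), so I close on it and slide.

>>> {"name": "play_rows", "arguments": {"moves": [[[0,0,0,0,0,0],[0,0,0,0,0,0],[0,0,0,0,0,0],[0,0,0,0,0,0],[0,0,0,0,0,0]]], "fingers": -1}}

```text
time_s: 6.55
position: [0.4436, 0.2853, 0.232]
tcp_rot: [[-0.23, 0.973, 0.001], [0.973, 0.23, 0.0], [0.0, 0.001, -1.0]]
force: [0.4, 0.3, 0.2]
opening: 0.23
grasp_force: 0.0
```

```bash
python3 - <<'E'
from h import *
s,y=st(); print(s["grasp_force"])
E
```

```text
t 6.55 P [0.4436 0.2853 0.232 ] yawx 103.3 z [ 8.e-04  3.e-04 -1.e+00] F [0.4 0.3 0.2] q [20.6 23.  96.4  0.  60.5  7.3] op 0.23
0.0
```

>>> {"name": "play_rows", "arguments": {"moves": [[[0,0,0,0,0,0],[0,0,0,0,0,0],[0,0,0,0,0,0],[0,15,0,0,0,0],[0,25,0,0,0,0]]]}}

```text
time_s: 7.05
position: [0.4805, 0.2939, 0.2318]
tcp_rot: [[-0.231, 0.973, -0.003], [0.973, 0.231, -0.002], [-0.001, -0.003, -1.0]]
force: [-0.5, -0.4, 1.8]
opening: 0.159
grasp_force: 30.0
```

>>> {"name": "play_rows", "arguments": {"moves": [[[0,30,0,0,0,0],[0,30,0,0,0,0],[0,30,0,0,0,0],[0,20,0,0,0,0],[0,12,0,0,0,0]]]}}

```text
time_s: 7.55
position: [0.6026, 0.3223, 0.2318]
tcp_rot: [[-0.229, 0.973, 0.0], [0.973, 0.229, -0.001], [-0.001, 0.0, -1.0]]
force: [-2.1, -3.0, 5.0]
opening: 0.155
grasp_force: 30.0
```

>>> {"name": "play_rows", "arguments": {"moves": [[[0,4,0,0,0,0],[0,3,0,0,0,0],[0,2,0,0,0,0],[0,0,0,0,0,0]]]}}

```text
time_s: 7.95
position: [0.6098, 0.324, 0.2318]
tcp_rot: [[-0.23, 0.973, 0.001], [0.973, 0.23, -0.001], [-0.001, 0.0, -1.0]]
force: [0.6, -4.2, 4.6]
opening: 0.16
grasp_force: 30.0
```

>>> {"name": "play_rows", "arguments": {"moves": [[[0,2,0,0,0,0],[0,2,0,0,0,0],[0,0,0,0,0,0]]]}}

```text
time_s: 8.25
position: [0.6127, 0.3247, 0.2318]
tcp_rot: [[-0.23, 0.973, -0.003], [0.973, 0.23, -0.002], [-0.001, -0.003, -1.0]]
force: [-3.5, -5.5, 6.3]
opening: 0.16
grasp_force: 30.0
```

>>> {"name": "play_rows", "arguments": {"moves": [[[0,2,0,0,0,0],[0,1,0,0,0,0],[0,0,0,0,0,0]]]}}

```text
time_s: 8.55
position: [0.6127, 0.3247, 0.2318]
tcp_rot: [[-0.231, 0.973, -0.009], [0.973, 0.231, -0.004], [-0.002, -0.01, -1.0]]
force: [-10.0, -8.2, 9.9]
opening: 0.156
grasp_force: 30.1
```

>>> {"name": "play_rows", "arguments": {"moves": [[[0,-3,0,0,0,0],[0,0,0,0,0,0],[0,0,0,0,0,0],[0,0,0,0,0,0]]], "fingers": -0.1}}

```text
time_s: 8.95
position: [0.6137, 0.326, 0.2309]
tcp_rot: [[-0.23, 0.973, -0.0], [0.973, 0.23, 0.001], [0.001, -0.0, -1.0]]
force: [-0.2, -0.5, -0.8]
opening: 0.411
grasp_force: 0.0
```

```bash
python3 - <<'E'
from h import *
s,y=st()
P,y=plan(s["position"],y,s["position"]+[0,0,.05],103.1,2,0)
P,y=plan(P,y,[.522,.219,.36],103.1,4,0)
E
```

```text
t 8.95 P [0.6137 0.326  0.2309] yawx 103.31 z [-4.e-04  6.e-04 -1.e+00] F [-0.2 -0.5 -0.8] q [18.8 36.1 71.4  0.  72.5  5.4] op 0.411
[[0.0, 0.0, -25.0, 0, 0, 0.002], [0.0, 0.0, -25.0, 0, 0, 0.002]]
[[-21.0, -28.0, -20.0, 0, 0, -0.0], [-21.0, -29.0, -20.0, 0, 0, -0.0], [-21.0, -28.0, -20.0, 0, 0, -0.0], [-20.0, -29.0, -19.0, 0, 0, -0.0]]
```

>>> {"name": "play_rows", "arguments": {"moves": [[[0,0,-25,0,0,0],[0,0,-25,0,0,0]]]}}

```text
time_s: 9.15
position: [0.6133, 0.3257, 0.2805]
tcp_rot: [[-0.23, 0.973, -0.003], [0.973, 0.23, -0.0], [0.0, -0.003, -1.0]]
force: [0.0, 0.2, 0.7]
opening: 0.444
grasp_force: 0.0
```

>>> {"name": "play_rows", "arguments": {"moves": [[[-21,-28,-20,0,0,0],[-21,-29,-20,0,0,0],[-21,-28,-20,0,0,0],[-20,-29,-19,0,0,0],[0,0,0,0,0,0]]]}}

```text
time_s: 9.65
position: [0.5207, 0.2168, 0.3638]
tcp_rot: [[-0.228, 0.974, 0.004], [0.974, 0.228, 0.0], [-0.001, 0.004, -1.0]]
force: [1.0, 0.1, 0.4]
opening: 0.445
grasp_force: 0.0
```

>>> {"name": "play_rows", "arguments": {"moves": [[[0,0,0,0,0,0],[0,0,0,0,0,0]]]}}

```text
time_s: 9.85
position: [0.5223, 0.219, 0.3599]
tcp_rot: [[-0.23, 0.973, -0.0], [0.973, 0.23, 0.0], [0.001, -0.0, -1.0]]
force: [0.4, -0.2, 1.2]
opening: 0.451
grasp_force: 0.0
```

```bash
cat >> h.py <<'E'
def rect(c,z,x0,x1,y0,y1,s=.0005):
    X,Y=np.meshgrid(np.arange(x0,x1,s),np.arange(y0,y1,s),indexing='ij')
    p=np.stack([X,Y,0*X+z],-1)@np.array(c["R"]).T+np.array(c["t"])
    r=np.hypot(p[...,0],p[...,1])
    k=np.arctan2(r,p[...,2])/r if c["name_"]=="wrist" else 1/p[...,2]
    u,v=p[...,0]*k*c["fx"]+c["cx"],p[...,1]*k*c["fy"]+c["cy"]
    return cv2.remap(c["image"],u.astype(np.float32),v.astype(np.float32),1)
def darkbars(c,z,x0,x1,y0,y1,th=50,mn=800,s=.0005):
    m=(rect(c,z,x0,x1,y0,y1,s).max(2)<th).astype(np.uint8)
    n,lab,S,_=cv2.connectedComponentsWithStats(m)
    for i in range(1,n):
        if S[i,4]>mn:
            (a,b),(w,h),ang=cv2.minAreaRect(np.argwhere(lab==i).astype(np.float32))
            if w<h: ang+=90;w,h=h,w
            print("bar",c["name_"],np.round([a*s+x0,b*s+y0],4),"size",round(w*s*1e3,1),round(h*s*1e3,1),"yaw",round(ang,2))
E
python3 - <<'E'
from h import *
np.set_printoptions(precision=4,suppress=True)
st()
W=cap("wrist")
cv2.imwrite("pics/w3.png",W["image"])
cv2.imwrite("pics/r3.png",rect(W,.195,.38,.68,.15,.45)[::-1,::-1])
darkbars(W,.195,.44,.57,.23,.36,70)
for l in bot.pinpoint(W,"rack_grip")[:2]:print(l["confidence"],l["centre"],atz(W,l["centre"],.184))
for l in bot.pinpoint(W,"guard")[:2]:print(l["confidence"],l["centre"],atz(W,l["centre"],.17))
E
```

```text
t 9.85 P [0.5223 0.219  0.3599] yawx 103.31 z [-0.0004  0.0004 -1.    ] F [ 0.4 -0.2  1.2] q [11.4 18.8 81.1  0.  80.1 -1.9] op 0.451
bar wrist [0.5026 0.2985] size 61.9 12.4 yaw 61.86
0.93 [317.5, 104.0] [0.5017 0.2979 0.184 ]
```

View pics/r3.png

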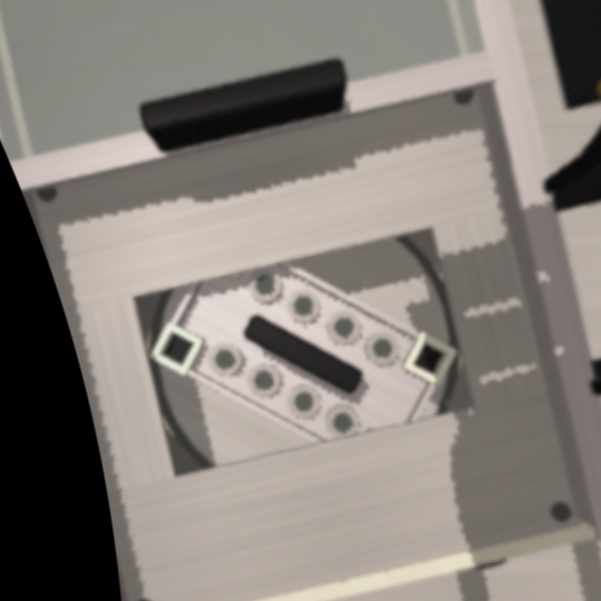

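The rectified wrist view at bar height shows the opening clear, with the lid bar back at (245,105). The rack's bar is at (303,353), at yaw 61.9°, about 41° out of line.

```bash
python3 - <<'E'
from h import *
s,y=st(0)
P,y=plan(s["position"],y,[.5027,.2986,.29],61.9,6,1)
P,y=plan(P,y,[.5027,.2986,.187],61.9,5,1)
E
```

```text
[[13.6, -0.1, 11.6, 0, 0, 0.121], [13.5, -1.8, 11.5, 0, 0, 0.12], [13.2, -3.3, 11.6, 0, 0, 0.121], [12.7, -4.9, 11.5, 0, 0, 0.12], [12.1, -6.4, 11.6, 0, 0, 0.121]]
[[11.2, -7.9, 11.5, 0, 0, 0.12]]
[[0.0, 0.0, 20.6, 0, 0, 0.0], [0.0, 0.0, 20.6, 0, 0, 0.0], [0.0, 0.0, 20.6, 0, 0, 0.0], [0.0, 0.0, 20.6, 0, 0, 0.0], [0.0, 0.0, 20.6, 0, 0, 0.0]]
```

>>> {"name": "play_rows", "arguments": {"moves": [[[13.6,-0.1,11.6,0,0,0.121],[13.5,-1.8,11.5,0,0,0.12],[13.2,-3.3,11.6,0,0,0.121],[12.7,-4.9,11.5,0,0,0.12],[12.1,-6.4,11.6,0,0,0.121]]]}}

```text
time_s: 10.5
position: [0.5057, 0.2858, 0.3013]
tcp_rot: [[0.367, 0.93, -0.001], [0.93, -0.367, -0.0], [-0.001, -0.001, -1.0]]
force: [-0.4, 0.3, 0.5]
opening: 0.451
grasp_force: 0.0
```

>>> {"name": "play_rows", "arguments": {"moves": [[[11.2,-7.9,11.5,0,0,0.12],[0,0,20,0,0,0],[0,0,20,0,0,0],[0,0,10,0,0,0],[0,0,0,0,0,0]]]}}

```text
time_s: 11.0
position: [0.5015, 0.298, 0.2391]
tcp_rot: [[0.471, 0.882, -0.004], [0.882, -0.471, -0.002], [-0.003, -0.003, -1.0]]
force: [0.9, -0.6, 0.1]
opening: 0.447
grasp_force: 0.0
```

```bash
python3 - <<'E'
from h import *
s,y=st()
W=cap("wrist");cv2.imwrite("pics/w4.png",W["image"])
darkbars(W,.195,.44,.57,.26,.36,60,400)
for l in bot.pinpoint(W,"rack_grip")[:2]:print(l["confidence"],l["centre"],atz(W,l["centre"],.184))
P,y=plan(s["position"],y,[.5027,.2986,.187],61.9,3,1)
E
```

```text
t 11.0 P [0.5015 0.298  0.2391] yawx 61.89 z [-0.0043 -0.0015 -1.    ] F [ 0.9 -0.6  0.1] q [19.7 26.9 87.9  0.  65.5 47.9] op 0.447
bar wrist [0.4756 0.2899] size 64.9 34.6 yaw 152.24
bar wrist [0.5044 0.301 ] size 66.3 13.0 yaw 61.8
bar wrist [0.5204 0.2708] size 22.3 21.6 yaw 91.74
0.72 [318.6, 223.2] [0.50122188 0.29736933 0.184     ]
[[0.4, 0.2, 17.4, 0, 0, -0.0], [0.4, 0.3, 17.3, 0, 0, -0.0], [0.3, 0.2, 17.4, 0, 0, -0.0]]
```

View pics/w4.png

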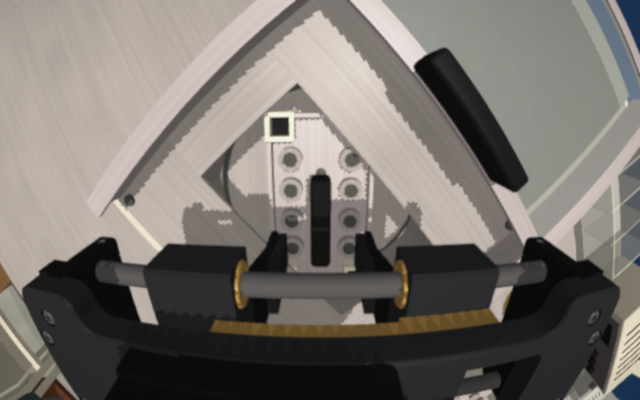

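The bar (column 320) stands centred between the fingers (about 275 and 365) and parallel to the pads. I go down and close.

>>> {"name": "play_rows", "arguments": {"moves": [[[0,0,18,0,0,0],[0,0,18,0,0,0],[0,0,16,0,0,0],[0,0,0,0,0,0]]]}}

```text
time_s: 11.5
position: [0.5018, 0.2977, 0.1884]
tcp_rot: [[0.472, 0.882, -0.002], [0.882, -0.472, -0.001], [-0.002, -0.002, -1.0]]
force: [-1.4, 0.2, -0.5]
opening: 0.451
grasp_force: 0.0
```

>>> {"name": "play_rows", "arguments": {"moves": [[[0,0,0,0,0,0],[0,0,0,0,0,0],[0,0,0,0,0,0],[0,0,0,0,0,0],[0,0,0,0,0,0]]], "fingers": -1}}

```text
time_s: 12.0
position: [0.502, 0.2984, 0.1899]
tcp_rot: [[0.472, 0.882, -0.0], [0.882, -0.472, 0.001], [0.001, -0.001, -1.0]]
force: [-1.4, 1.8, 2.0]
opening: 0.166
grasp_force: 30.0
```

>>> {"name": "play_rows", "arguments": {"moves": [[[0,0,0,0,0,0],[0,0,0,0,0,0]]]}}

```text
time_s: 12.2
position: [0.5021, 0.2984, 0.1898]
tcp_rot: [[0.471, 0.882, -0.0], [0.882, -0.471, 0.001], [0.0, -0.001, -1.0]]
force: [-3.5, 1.5, 6.0]
opening: 0.158
grasp_force: 30.0
```

```bash
python3 - <<'E'
from h import *
s,y=st()
P,y=plan(s["position"],y,[.5027,.2987,s["position"][2]],103.2,9,1)
E
```

```text
t 12.2 P [0.5021 0.2984 0.1898] yawx 61.87 z [-3.e-04  7.e-04 -1.e+00] F [-3.5  1.5  6. ] q [19.7 30.4 90.8  0.1 58.9 47.9] op 0.158
[[0.1, 0.0, 0.0, 0, 0, -0.08], [0.1, 0.1, 0.0, 0, 0, -0.08], [0.0, 0.1, 0.0, 0, 0, -0.08], [0.0, 0.1, 0.0, 0, 0, -0.08], [0.1, 0.0, 0.0, 0, 0, -0.08]]
[[0.0, 0.1, 0.0, 0, 0, -0.08], [0.0, 0.0, 0.0, 0, 0, -0.08], [0.1, 0.1, 0.0, 0, 0, -0.081], [0.0, 0.1, 0.0, 0, 0, -0.08]]
```

>>> {"name": "play_rows", "arguments": {"moves": [[[0,0,0,0,0,-0.05],[0.1,0.1,0,0,0,-0.08],[0,0.1,0,0,0,-0.08],[0,0.1,0,0,0,-0.08],[0.1,0,0,0,0,-0.08]]]}}

```text
time_s: 12.7
position: [0.5023, 0.2983, 0.1898]
tcp_rot: [[0.117, 0.993, -0.001], [0.993, -0.117, 0.0], [0.0, -0.001, -1.0]]
force: [-3.4, 0.4, 6.2]
opening: 0.158
grasp_force: 30.0
```

>>> {"name": "play_rows", "arguments": {"moves": [[[0,0.1,0,0,0,-0.08],[0,0,0,0,0,-0.08],[0.1,0.1,0,0,0,-0.08],[0,0.1,0,0,0,-0.07],[0,0,0,0,0,-0.042]]]}}

```text
time_s: 13.2
position: [0.5025, 0.2982, 0.1898]
tcp_rot: [[-0.231, 0.973, -0.001], [0.973, 0.231, -0.0], [0.0, -0.001, -1.0]]
force: [-3.4, 0.9, 7.2]
opening: 0.159
grasp_force: 30.0
```

>>> {"name": "play_rows", "arguments": {"moves": [[[0,0,0,0,0,0],[0,0,0,0,0,0]]]}}

```text
time_s: 13.4
position: [0.5025, 0.2982, 0.1898]
tcp_rot: [[-0.229, 0.973, -0.001], [0.973, 0.229, -0.0], [0.0, -0.001, -1.0]]
force: [-3.3, 0.8, 5.8]
opening: 0.16
grasp_force: 30.0
```

```bash
python3 - <<'E'
from h import *
s,y=st();print(s["moment"],s["grasp_force"])
W=cap("wrist");cv2.imwrite("pics/w5.png",W["image"])
cv2.imwrite("pics/r5.png",rect(W,.17,.38,.68,.15,.45)[::-1,::-1])
E
```

```text
t 13.4 P [0.5025 0.2982 0.1898] yawx 103.25 z [-8.e-04 -1.e-04 -1.e+00] F [-3.3  0.8  5.8] q [19.7 30.4 90.7  0.  58.9  6.5] op 0.16
[0.09995195 0.42540748 0.01944715] 29.996001720428467
```

View pics/w5.png

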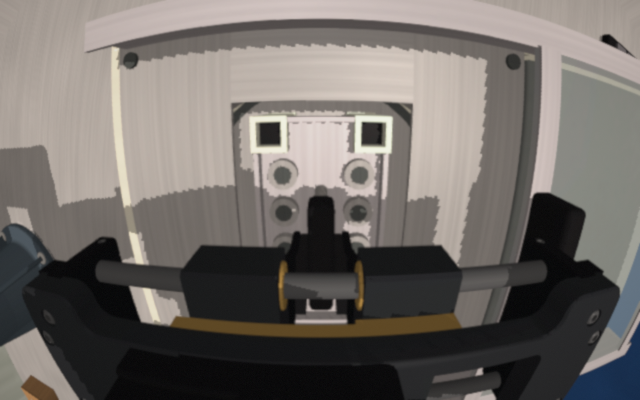

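The rack's post tops (columns 250–392) sit parallel and centred in the opening (232–413), and the lid bar is back. I lift straight up, slowly at first.

>>> {"name": "play_rows", "arguments": {"moves": [[[0,0,-3,0,0,0],[0,0,-5,0,0,0],[0,0,-6,0,0,0],[0,0,-6,0,0,0],[0,0,0,0,0,0]]]}}

```text
time_s: 13.95
position: [0.5039, 0.2984, 0.2102]
tcp_rot: [[-0.229, 0.973, 0.002], [0.973, 0.229, 0.001], [0.0, 0.002, -1.0]]
force: [0.9, -0.3, -4.5]
opening: 0.159
grasp_force: 30.0
```

```bash
python3 - <<'E'
from h import *
s,y=st();print(s["moment"],s["grasp_force"])
W=cap("wrist");cv2.imwrite("pics/w6.png",W["image"])
T=cap("top")
cv2.imwrite("pics/t6.png",T["image"])
E
```

```text
t 13.95 P [0.5039 0.2984 0.2102] yawx 103.23 z [ 2.1e-03  6.0e-04 -1.0e+00] F [ 0.9 -0.3 -4.5] q [19.7 28.9 89.6 -0.  61.4  6.5] op 0.159
[ 0.04504763 -0.17479494 -0.00678177] 29.982349276542664
```

View pics/w6.png

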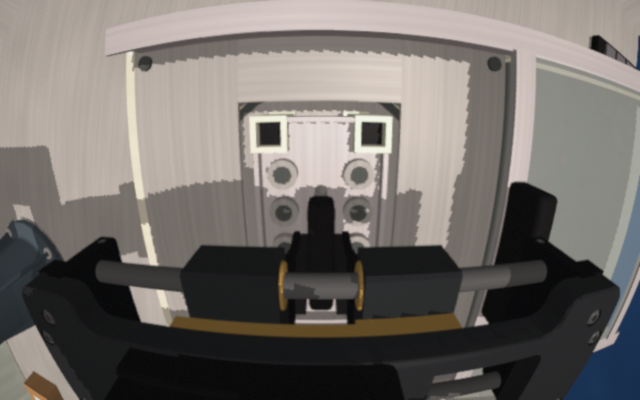

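>>> {"name": "play_rows", "arguments": {"moves": [[[0,-0.5,-12,0,0,0],[0,0,-20,0,0,0],[0,0,-22,0,0,0],[0,0,-25,0,0,0],[0,0,-25,0,0,0]]]}}

```text
time_s: 14.55
position: [0.5022, 0.298, 0.3147]
tcp_rot: [[-0.229, 0.973, -0.0], [0.973, 0.229, -0.0], [-0.0, -0.0, -1.0]]
force: [-0.1, -0.5, -4.9]
opening: 0.16
grasp_force: 30.0
```

>>> {"name": "play_rows", "arguments": {"moves": [[[0,0,-25,0,0,0],[0,0,-20,0,0,0],[0,0,-15,0,0,0],[0,0,0,0,0,0]]]}}

```text
time_s: 14.95
position: [0.5036, 0.2985, 0.3766]
tcp_rot: [[-0.229, 0.973, 0.006], [0.973, 0.229, 0.002], [0.001, 0.006, -1.0]]
force: [0.7, 0.4, -5.4]
opening: 0.159
grasp_force: 30.0
```

```bash
python3 - <<'E'
from h import *
np.set_printoptions(precision=4,suppress=True)
s,y=st();print(s["moment"])
T=cap("top");S=cap("side")
cv2.imwrite("pics/t7.png",T["image"])
for c in(T,S):
    for q,z in(("stack_top",.136),("stack",0),("rack_grip",None),("bottle",0),("long_stack",0)):
        for l in bot.pinpoint(c,q)[:2]: print(c["name_"],q,np.round(l["centre"],1),round(l["confidence"],2),None if z is None else atz(c,l["centre"],z))
darkbars(T,.174,.42,.62,-.46,-.28,60,400)
img=rect(T,.136,.40,.65,-.47,-.22,.0005)[::-1,::-1];cv2.imwrite("pics/r7.png",img)
E
```

```text
t 14.95 P [0.5036 0.2985 0.3766] yawx 103.24 z [ 0.006   0.0022 -1.    ] F [ 0.7  0.4 -5.4] q [19.7 19.6 77.2  0.  82.8  6.5] op 0.159
[ 0.0319 -0.163  -0.0389]
top stack_top [439.4 195.2] 0.81 [ 0.5047 -0.3702  0.136 ]
top rack_grip [157.3 173.5] 0.7 None
top bottle [304.9 221.4] 0.85 [ 0.4429 -0.0158  0.    ]
top long_stack [345.5 201.4] 0.85 [ 0.5032 -0.1315  0.    ]
side stack_top [414.3 239.3] 0.75 [ 0.518  -0.3675  0.136 ]
side stack [406.7 258.1] 0.6 [ 0.5135 -0.369   0.    ]
side rack_grip [205.7 126. ] 0.88 None
side bottle [295.5 239.1] 0.7 [ 0.4322 -0.0057  0.    ]
side long_stack [338.3 235.3] 0.73 [ 0.5016 -0.1319  0.    ]
bar top [ 0.5094 -0.3631] size 60.9 10.6 yaw 157.62
```

View pics/r7.png

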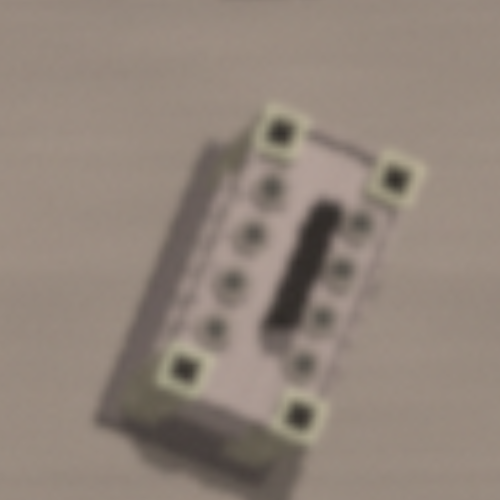

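The rectified top view at socket height shows the stack's sockets at (283,131), (397,179), (184,370) and (299,415). That puts the stack at about (0.513, -0.366), yaw -22.5°. I'll carry the rack to a spot where the wrist camera sees the stack, to refine this.

```bash
python3 - <<'E'
from h import *
s,y=st(0)
P,y=plan(s["position"],y,[.357,-.300,.38],-22.5,20,0)
E
```

```text
[[-27.0, -14.0, 0.0, 0, 0, 0.11], [-29.0, -11.0, 0.0, 0, 0, 0.11], [-30.0, -8.0, 0.0, 0, 0, 0.11], [-30.0, -4.0, 0.0, 0, 0, 0.11], [-31.0, -1.0, 0.0, 0, 0, 0.11]]
[[-31.0, 3.0, 0.0, 0, 0, 0.11], [-30.0, 6.0, -1.0, 0, 0, 0.11], [-29.0, 9.0, 0.0, 0, 0, 0.11], [-28.0, 12.0, -1.0, 0, 0, 0.11], [-27.0, 15.0, 0.0, 0, 0, 0.11]]
[[-25.0, 18.0, -1.0, 0, 0, 0.109], [-23.0, 21.0, 0.0, 0, 0, 0.11], [-20.0, 23.0, -1.0, 0, 0, 0.109], [-18.0, 25.0, 0.0, 0, 0, 0.11], [-15.0, 27.0, -1.0, 0, 0, 0.109]]
[[-12.0, 29.0, 0.0, 0, 0, 0.11], [-8.0, 30.0, -1.0, 0, 0, 0.109], [-5.0, 30.0, 0.0, 0, 0, 0.11], [-2.0, 31.0, -1.0, 0, 0, 0.109], [1.0, 30.0, 0.0, 0, 0, 0.11]]
```

>>> {"name": "play_rows", "arguments": {"moves": [[[-27,-14,0,0,0,0.11],[-29,-11,0,0,0,0.11],[-30,-8,0,0,0,0.11],[-30,-4,0,0,0,0.11],[-31,-1,0,0,0,0.11]]]}}

```text
time_s: 16.05
position: [0.4654, 0.1478, 0.3734]
tcp_rot: [[0.318, 0.948, 0.001], [0.948, -0.318, -0.0], [0.0, 0.001, -1.0]]
force: [0.4, -0.8, -4.3]
opening: 0.154
grasp_force: 30.0
```

>>> {"name": "play_rows", "arguments": {"moves": [[[-31,3,0,0,0,0.11],[-30,6,-1,0,0,0.11],[-29,9,0,0,0,0.11],[-28,12,-1,0,0,0.11],[-27,15,0,0,0,0.11]]]}}

```text
time_s: 16.55
position: [0.4293, -0.0014, 0.3757]
tcp_rot: [[0.766, 0.642, 0.001], [0.642, -0.766, -0.0], [0.001, 0.001, -1.0]]
force: [0.6, -0.6, -5.1]
opening: 0.157
grasp_force: 30.0
```

>>> {"name": "play_rows", "arguments": {"moves": [[[-25,18,-1,0,0,0.11],[-23,21,0,0,0,0.11],[-20,23,-1,0,0,0.11],[-18,25,0,0,0,0.11],[-15,27,-1,0,0,0.11]]]}}

```text
time_s: 17.05
position: [0.392, -0.151, 0.3786]
tcp_rot: [[0.989, 0.147, 0.001], [0.147, -0.989, -0.0], [0.001, 0.001, -1.0]]
force: [2.1, 0.1, -4.7]
opening: 0.158
grasp_force: 30.0
```

>>> {"name": "play_rows", "arguments": {"moves": [[[-12,29,0,0,0,0.11],[-8,30,-1,0,0,0.11],[-5,30,0,0,0,0.11],[-2,31,-1,0,0,0.11],[1,30,0,0,0,0.1]]]}}

```text
time_s: 17.55
position: [0.3558, -0.3009, 0.3807]
tcp_rot: [[0.924, -0.383, 0.001], [-0.383, -0.924, -0.001], [0.001, 0.001, -1.0]]
force: [0.6, -0.4, -5.0]
opening: 0.156
grasp_force: 30.0
```

>>> {"name": "play_rows", "arguments": {"moves": [[[0,0,0,0,0,0],[0,0,0,0,0,0],[0,0,0,0,0,0],[0,0,0,0,0,0]]]}}

```text
time_s: 17.95
position: [0.3563, -0.2984, 0.3803]
tcp_rot: [[0.926, -0.377, -0.0], [-0.377, -0.926, 0.0], [-0.0, -0.0, -1.0]]
force: [-0.6, 0.7, -4.9]
opening: 0.158
grasp_force: 30.0
```

```bash
python3 - <<'E'
from h import *
np.set_printoptions(precision=4,suppress=True)
s,y=st();print(s["moment"])
W=cap("wrist");cv2.imwrite("pics/w8.png",W["image"])
for l in bot.pinpoint(W,"stack_top")[:2]:print(l["confidence"],l["centre"],atz(W,l["centre"],.136))
darkbars(W,.174,.44,.58,-.43,-.30,60,400)
a=rect(W,.136,.40,.65,-.47,-.22,.0005)[::-1,::-1]
cv2.imwrite("pics/r8.png",np.hstack([a[:,:400],cv2.resize(W["image"][:,120:520],(400,400)) if 0 else cv2.copyMakeBorder(cv2.resize(W["image"],(400,250)),0,250,0,0,0)]))
E
```

```text
t 17.95 P [ 0.3563 -0.2984  0.3803] yawx -22.15 z [-0.      0.0004 -1.    ] F [-0.6  0.7 -4.9] q [-53.8   8.5  92.    0.   79.5  58.4] op 0.158
[ 0.0767  0.0244 -0.0131]
0.88 [324.2, 36.5] [ 0.5135 -0.3668  0.136 ]
bar wrist [ 0.5116 -0.3656] size 64.9 12.3 yaw 158.2
bar wrist [ 0.555  -0.3713] size 117.5 49.0 yaw 90.0
```

View pics/r8.png

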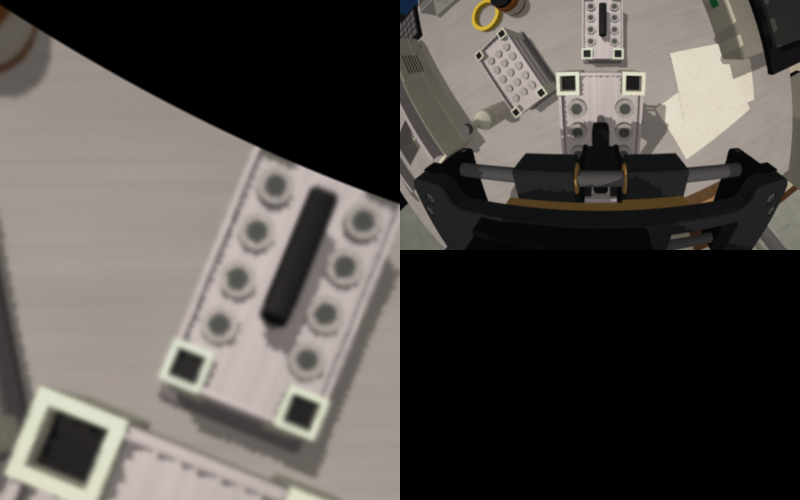

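The picture shows the stack's near sockets at (187,365) and (302,412), its grip bar at (300,257) and the carried rack upright. From the wrist camera the stack's centre is about (0.5138, -0.3666), yaw about -22.2°.

```bash
python3 - <<'E'
from h import *
np.set_printoptions(precision=4,suppress=True)
s,y=st(0)
W=cap("wrist")
zp=s["position"][2]-.0328
a,b=atz(W,(268.8,132.8),zp),atz(W,(372.8,132.8),zp)
print(s["tcp_rot"].T@(a-s["position"]),s["tcp_rot"].T@(b-s["position"]))
g=W["image"][110:156,245:400].min(2); print([ (int(np.argwhere(g[:,i:i+70]<60).mean(0)[1])+245+i,int(np.argwhere(g[:,i:i+70]<60).mean(0)[0])+110) for i in(0,85)])
P,y=plan(s["position"],y,[.5138,-.3666,.36],-22.2,6,1)
P,y=plan(P,y,[.5138,-.3666,.27],-22.2,4,1)
E
```

```text
[ 0.0666 -0.0308  0.0328] [0.0666 0.0305 0.0328]
[(268, 132), (372, 132)]
[[28.6, 0.6, 3.4, 0, 0, 0.0], [28.6, 0.6, 3.4, 0, 0, 0.0], [28.5, 0.6, 3.4, 0, 0, 0.0], [28.6, 0.6, 3.4, 0, 0, 0.0], [28.5, 0.6, 3.4, 0, 0, 0.0]]
[[28.6, 0.6, 3.4, 0, 0, 0.001]]
[[0.0, 0.0, 22.5, 0, 0, -0.0], [0.0, 0.0, 22.5, 0, 0, -0.0], [0.0, 0.0, 22.5, 0, 0, -0.0], [0.0, 0.0, 22.5, 0, 0, -0.0]]
```

>>> {"name": "play_rows", "arguments": {"moves": [[[20,0.6,3,0,0,0],[30,0.6,4,0,0,0],[35,0.6,4,0,0,0],[35,0.6,4,0,0,0],[30,0.6,4,0,0,0.001]]]}}

```text
time_s: 18.6
position: [0.4958, -0.3592, 0.3609]
tcp_rot: [[0.926, -0.378, 0.0], [-0.378, -0.926, -0.0], [0.001, 0.0, -1.0]]
force: [-1.0, -1.6, -5.0]
opening: 0.155
grasp_force: 30.0
```

>>> {"name": "play_rows", "arguments": {"moves": [[[20,0.6,1,0,0,0],[0,0,25,0,0,0],[0,0,30,0,0,0],[0,0,25,0,0,0],[0,0,10,0,0,0]]]}}

```text
time_s: 19.1
position: [0.5111, -0.3654, 0.2668]
tcp_rot: [[0.926, -0.379, -0.005], [-0.379, -0.926, 0.005], [-0.006, -0.003, -1.0]]
force: [-1.1, 0.9, -5.6]
opening: 0.157
grasp_force: 30.0
```

>>> {"name": "play_rows", "arguments": {"moves": [[[0,0,8,0,0,0],[0,0,0,0,0,0],[0,0,0,0,0,0],[0,0,0,0,0,0]]]}}

```text
time_s: 19.5
position: [0.5129, -0.3679, 0.2639]
tcp_rot: [[0.925, -0.379, 0.002], [-0.379, -0.925, -0.002], [0.003, 0.001, -1.0]]
force: [-0.1, 0.3, -5.0]
opening: 0.158
grasp_force: 30.0
```

```bash
python3 - <<'E'
from h import *
s,y=st();print(s["moment"])
T=cap("top");S=cap("side");W=cap("wrist")
a=cv2.resize(T["image"][140:260,370:500],None,fx=3,fy=3,interpolation=cv2.INTER_CUBIC)
b=cv2.resize(S["image"][190:310,350:480],None,fx=3,fy=3,interpolation=cv2.INTER_CUBIC)
cv2.imwrite("pics/c9.png",np.hstack([a,b]));cv2.imwrite("pics/w9.png",W["image"])
E
```

```text
t 19.5 P [ 0.5129 -0.3679  0.2639] yawx -22.3 z [ 0.0023 -0.0023 -1.    ] F [-0.1  0.3 -5. ] q [-45.8  29.   79.5   0.   71.2  66.5] op 0.158
[0.03778323 0.04984347 0.01778832]
```

View pics/c9.png

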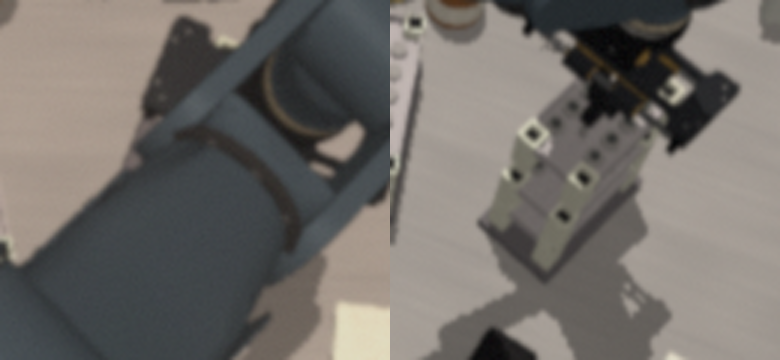

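The right half, from the side camera, shows the held rack's two near post tops at (532,133) and (584,178). Below them are the stack's sockets at (516,177) and (564,217), so I can compare the two directly.

```bash
python3 - <<'E'
from h import *
np.set_printoptions(precision=4,suppress=True)
s,y=st();R=s["tcp_rot"]
S=cap("side")
img=cv2.resize(S["image"][215:275,380:430],None,fx=12,fy=12,interpolation=cv2.INTER_CUBIC)[:600];cv2.imwrite("pics/c10.png",img)
g=cv2.cvtColor(S["image"],cv2.COLOR_BGR2GRAY).astype(float)
def dark(p,r=3):
    x,y=map(int,np.round(p));p0=g[y-r:y+r+1,x-r:x+r+1];w=np.clip(p0.mean()-p0,0,None);yy,xx=np.mgrid[-r:r+1,-r:r+1]
    return x+(w*xx).sum()/w.sum(),y+(w*yy).sum()/w.sum()
f=lambda X,Y:dark(((X-390)/3+350-.33,Y/3+190-.33))
zt=s["position"][2]-.0328
for a,b in (((532,133),(516,177)),((584,178),(564,217))):
    A,B=f(*a),f(*b);print(np.round(A,1),np.round(B,1))
    A,B=atz(S,A,zt),atz(S,B,.136)
    print("rack in tool",R.T@(A-s["position"]),"stack-rack in tool",R.T@(B-A))
E
```

```text
t 19.65 P [ 0.5125 -0.3675  0.2633] yawx -22.3 z [ 0.0013 -0.0013 -1.    ] F [-0.1  0.7 -4.6] q [-45.8  29.1  79.6   0.   71.2  66.5] op 0.153
[397.1 234.3] [391.8 248. ]
rack in tool [-0.0644 -0.0305  0.0327] stack-rack in tool [-0.0016 -0.0006  0.0945]
[414.1 248.9] [407.5 261.5]
rack in tool [-0.0645  0.0325  0.0327] stack-rack in tool [-0.0011 -0.0023  0.0945]
```

>>> {"name": "play_rows", "arguments": {"moves": [[[-0.8,-1.4,5,0,0,0],[0,0,8,0,0,0],[0,0,5,0,0,0],[0,0,0,0,0,0],[0,0,0,0,0,0]]]}}

```text
time_s: 20.2
position: [0.5119, -0.3655, 0.2438]
tcp_rot: [[0.925, -0.379, -0.001], [-0.379, -0.925, 0.001], [-0.001, -0.0, -1.0]]
force: [-0.6, 0.5, -5.2]
opening: 0.156
grasp_force: 30.0
```

>>> {"name": "play_rows", "arguments": {"moves": [[[0,0,3,0,0,0],[0,0,3,0,0,0],[0,0,2,0,0,0],[0,0,0,0,0,0]]]}}

```text
time_s: 20.6
position: [0.5118, -0.3654, 0.2358]
tcp_rot: [[0.925, -0.379, -0.001], [-0.379, -0.925, 0.001], [-0.001, -0.0, -1.0]]
force: [-0.2, -0.1, -3.9]
opening: 0.16
grasp_force: 30.0
```

>>> {"name": "play_rows", "arguments": {"moves": [[[0,0,2,0,0,0],[0,0,2,0,0,0],[0,0,1,0,0,0],[0,0,0,0,0,0]]]}}

```text
time_s: 21.0
position: [0.5119, -0.3655, 0.231]
tcp_rot: [[0.925, -0.379, -0.0], [-0.379, -0.925, 0.0], [-0.0, -0.0, -1.0]]
force: [-0.4, 0.1, -5.3]
opening: 0.159
grasp_force: 30.0
```

>>> {"name": "play_rows", "arguments": {"moves": [[[0,0,1,0,0,0],[0,0,1,0,0,0],[0,0,0,0,0,0]]]}}

```text
time_s: 21.3
position: [0.5123, -0.3659, 0.2298]
tcp_rot: [[0.925, -0.379, 0.001], [-0.379, -0.925, -0.001], [0.001, 0.0, -1.0]]
force: [1.6, -0.2, -2.3]
opening: 0.16
grasp_force: 30.0
```

>>> {"name": "play_rows", "arguments": {"moves": [[[0,0,0.6,0,0,0],[0,0,0.6,0,0,0],[0,0,0,0,0,0],[0,0,0,0,0,0]]]}}

```text
time_s: 21.7
position: [0.5129, -0.3662, 0.2291]
tcp_rot: [[0.925, -0.379, 0.003], [-0.379, -0.925, -0.002], [0.003, 0.001, -1.0]]
force: [2.2, -0.7, 2.5]
opening: 0.157
grasp_force: 30.0
```

```bash
python3 - <<'E'
from h import *
s,y=st();print(s["moment"])
S=cap("side")
cv2.imwrite("pics/c11.png",cv2.resize(S["image"][210:290,370:460],None,fx=6,fy=6,interpolation=cv2.INTER_CUBIC))
E
```

```text
t 21.7 P [ 0.5129 -0.3662  0.2291] yawx -22.3 z [ 0.0026 -0.002  -1.    ] F [ 2.2 -0.7  2.5] q [-45.7  31.   81.9   0.   66.9  66.6] op 0.157
[ 0.1059694  -0.11887674  0.01710108]
```

View pics/c11.png

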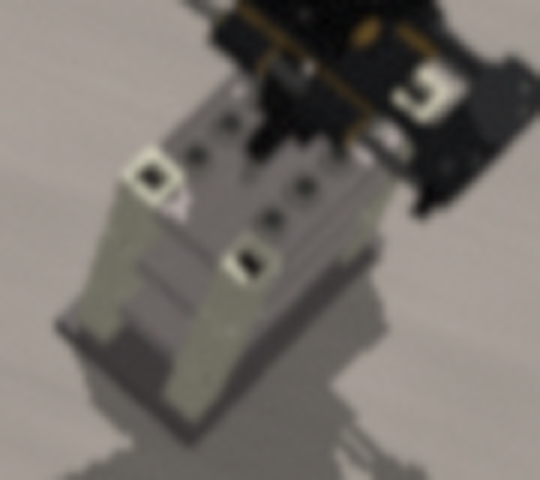

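The side crop shows the rack's posts continuous with the stack's, with no gap, and the load is taken up. I release.

>>> {"name": "play_rows", "arguments": {"moves": [[[0,0,0,0,0,0],[0,0,0,0,0,0],[0,0,0,0,0,0],[0,0,0,0,0,0],[0,0,0,0,0,0]]], "fingers": -0.1}}

```text
time_s: 22.25
position: [0.5117, -0.3655, 0.2278]
tcp_rot: [[0.925, -0.379, -0.001], [-0.379, -0.925, 0.0], [-0.001, -0.0, -1.0]]
force: [0.0, -0.7, 0.0]
opening: 0.435
grasp_force: 0.0
```

>>> {"name": "play_rows", "arguments": {"moves": [[[0,0,-4,0,0,0],[0,0,-12,0,0,0],[0,0,-25,0,0,0],[0,0,-30,0,0,0],[0,0,-40,0,0,0]]]}}

```text
time_s: 22.75
position: [0.5113, -0.365, 0.3396]
tcp_rot: [[0.925, -0.379, -0.002], [-0.379, -0.925, 0.002], [-0.003, -0.001, -1.0]]
force: [0.7, -0.0, -0.2]
opening: 0.449
grasp_force: 0.0
```

>>> {"name": "play_rows", "arguments": {"moves": [[[-35,0,-15,0,0,0],[-45,0,0,0,0,0],[-45,0,0,0,0,0],[-35,0,0,0,0,0],[0,0,0,0,0,0]]]}}

```text
time_s: 23.25
position: [0.3605, -0.3022, 0.3551]
tcp_rot: [[0.925, -0.381, -0.002], [-0.381, -0.925, 0.001], [-0.002, -0.0, -1.0]]
force: [0.7, -0.5, 0.3]
opening: 0.452
grasp_force: 0.0
```

```bash
python3 - <<'E'
from h import *
s,y=st()
S=cap("side");W=cap("wrist");T=cap("top")
a=cv2.resize(S["image"][205:285,375:465],None,fx=4,fy=4,interpolation=cv2.INTER_CUBIC)
b=cv2.resize(W["image"][0:160,220:440],None,fx=2,fy=2)
c=cv2.resize(T["image"][:260],(640,260))
m=np.zeros((600,800,3),np.uint8);m[:320,:360]=a;m[:320,360:800]=b;m[330:590,:640]=c
cv2.imwrite("pics/f.png",m)
darkbars(W,.261,.44,.58,-.45,-.30,60,400)
E
```

```text
t 23.25 P [ 0.3605 -0.3022  0.3551] yawx -22.38 z [-0.0017  0.001  -1.    ] F [ 0.7 -0.5  0.3] q [-53.6  10.3  93.8  -0.   76.   58.8] op 0.452
bar wrist [ 0.5282 -0.375 ] size 150.0 102.5 yaw 90.0
```

View pics/f.png

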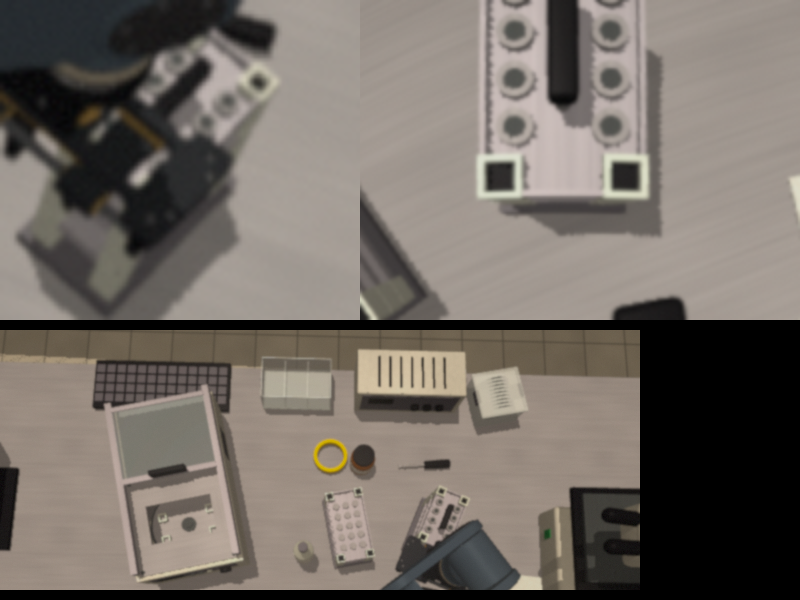

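The final picture shows the rack square on the stack, the lid fully back, and the other things where they stood. I hand in.

```bash
python3 -c "
from rig import bot
print(bot.hand_in())"
```

```text
the job is handed in; nothing more can be done
None
```

I slid the lid fully back and left it open, turned the rack into line with the guard's opening, lifted it straight out and set it on the short stack. In the camera views it sits level and fully home, nothing else has moved, and I handed the job in at about 23 s; no verdict came back.

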